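# Change the gas over from the wash bottle to the flow meter

## Task

Change the gas over from the wash bottle to the flow meter: with a fingertip, push the lever of the flow meter's valve round until that valve is fully open (lever in line with its tube), and only then push the lever of the wash bottle's valve round until it is fully shut (lever square across its tube). Push gently, without gripping the levers or ramming them against their stops, leave the filter's lever as it stands, and do not knock the instruments or move or pick up any of the loose things.

Things in the scene. Friction and masses are not known exactly. Their poses are not given: they have to be found in the camera images.
- skid: gas skid fixed to the bench: a grey plate 360 x 560 mm, 8 mm thick, with an aluminium header bar (30 x 30 mm, top at 70 mm, 60 mm from the pivots) and three like lines 145 mm apart. Origin on the bench under the middle line's lever pivot; x along the tubes, away from the header, y along the row of valves, z up. Its place and yaw vary.
- flow_meter: the flow meter, fixed at the end of one line: a rectangular upright, clear block with a bore, scale and white back plate between black end caps, 42 x 46 mm, about 240 mm tall. Which of the three lines carries it changes. Origin on the plate under its centre, 190 mm along the tube from its valve's lever pivot.
- wash_bottle: the gas-washing bottle, fixed at the end of another line: an empty round glass bottle 64 mm across and about 214 mm tall with a narrow neck and an inner tube. Origin on the plate under its centre, 190 mm along the tube from its valve's lever pivot.
- filter_can: the filter, fixed at the end of the remaining line: a slim steel canister with domed ends, 50 mm across, about 200 mm tall. Origin on the plate under its centre, 190 mm along the tube from its valve's lever pivot.
- meter_lever (a joint): lever of the flow meter's valve: 0 = fully shut (across the tube, pointing along the skid's +y), 1.571 = fully open (in line with the tube, pointing back over the header, skid's -x); opens counter-clockwise from above, has a stop at either end, stays where it is left. Turning takes about 0.22 N m (3 to 4 N at the sleeve). It starts shut or nearly so.
- meter_hub (a point): point on the upright pivot axis of the flow meter's lever, at the height of the middle of its sleeve (114 mm above the bench)
- meter_tip (a point): outer end of the flow meter's lever, 100 mm from the pivot, at mid-sleeve height. The lever is a flat steel bar whose outer part, 35 to 100 mm from the pivot, wears a black sleeve 16 mm wide, 10 mm thick (109 to 119 mm above the bench); below it is free room down to the header's top at 70 mm.
- meter_open_face (a point): middle of the upright side face of the flow meter lever's sleeve that is pushed on to open the valve (67.5 mm from the pivot); x pointing out of the face, y along the lever to its tip. A finger set against this face and moved against x turns the lever towards open
- meter_shut_face (a point): middle of the other side face of the flow meter lever's sleeve, pushed on to shut the valve (67.5 mm from the pivot); x pointing into the sleeve, y along the lever. A finger set against this face and moved along x turns the lever towards shut
- wash_lever (a joint): lever of the wash bottle's valve: 0 = fully shut (across the tube, pointing along the skid's +y), 1.571 = fully open (in line with the tube, pointing back over the header, skid's -x); opens counter-clockwise from above, has a stop at either end, stays where it is left. Turning takes about 0.22 N m (3 to 4 N at the sleeve). It starts open or nearly so.
- wash_hub (a point): point on the upright pivot axis of the wash bottle's lever, at the height of the middle of its sleeve (114 mm above the bench)
- wash_tip (a point): outer end of the wash bottle's lever, 100 mm from the pivot, at mid-sleeve height. The lever is a flat steel bar whose outer part, 35 to 100 mm from the pivot, wears a black sleeve 16 mm wide, 10 mm thick (109 to 119 mm above the bench); below it is free room down to the header's top at 70 mm.
- wash_open_face (a point): middle of the upright side face of the wash bottle lever's sleeve that is pushed on to open the valve (67.5 mm from the pivot); x pointing out of the face, y along the lever to its tip. A finger set against this face and moved against x turns the lever towards open
- wash_shut_face (a point): middle of the other side face of the wash bottle lever's sleeve, pushed on to shut the valve (67.5 mm from the pivot); x pointing into the sleeve, y along the lever. A finger set against this face and moved along x turns the lever towards shut
- filter_lever (a joint): lever of the filter's valve: 0 = fully shut (across the tube, pointing along the skid's +y), 1.571 = fully open (in line with the tube, pointing back over the header, skid's -x); opens counter-clockwise from above, has a stop at either end, stays where it is left. Turning takes about 0.22 N m (3 to 4 N at the sleeve). It starts part-open and stays so.
- filter_hub (a point): point on the upright pivot axis of the filter's lever, at the height of the middle of its sleeve (114 mm above the bench)
- filter_tip (a point): outer end of the filter's lever, 100 mm from the pivot, at mid-sleeve height. The lever is a flat steel bar whose outer part, 35 to 100 mm from the pivot, wears a black sleeve 16 mm wide, 10 mm thick (109 to 119 mm above the bench); below it is free room down to the header's top at 70 mm.
- spanner: loose steel spanner, 160 mm long, lying on the bench in front of the header; to be left alone
- beaker: loose glass beaker, 68 mm across, 85 mm tall, on the bench beside the skid; to be left alone
- amber_bottle: loose amber bottle with black cap, 66 mm across, 130 mm tall, beside the skid; to be left alone
- vial: loose glass vial with white cap, 24 mm across, 50 mm tall, on the plate between two tubes; to be left alone
- union: loose brass tube union, 24 mm across, 32 mm tall, standing on the plate between two tubes; to be left alone
- stopper: loose rubber stopper, 34 mm across, 28 mm tall, on the plate outside the end tube; to be left alone
- screwdriver: loose screwdriver, 170 mm long, lying on the bench beside the skid; to be left alone

How it is judged:
By the outcome, as a careful person would: the job done as asked, in the order asked, and still so for the second after the job is handed in, with the robot touching nothing.
It also fails if it takes over 56 s, if anything falls off the work surface, if the arm or the gripper's body presses on something with over 40 N, if the wrist force passes 120 N, or if a joint passes its speed limit or range.

## Robot

A 6-joint arm with a two-finger parallel gripper is mounted at the origin on the work surface. World frame = base frame: x ahead of the robot, y to its left, z up, the work surface at z = 0. Lengths are in m, angles in rad, forces in N, time in s.
With the tool pointing down it reaches from about 0.25 to 0.775 m from the base axis. Payload 4 kg.
Tool frame: the origin (TCP) lies at the centre of the arm's flange, where the gripper is bolted on; the fingertips stand 199 mm ahead of it and the grasp point (between the pads) lies 180 mm ahead of it; z points along the fingers, y is the line along which they close (so a half turn about z gives the same grasp; the last joint's range is limited). The gripper opens to 94 mm and grips with 3 to 60 N. Pads are 16 mm wide; open, the fingers measure 119 mm over their backs; the gripper's body (75 mm by 177 mm) begins 78 mm behind the grasp point.
Start: joints at [1.152, 0.087, 1.371, -0, 1.684, -0.103], TCP at [0.171, 0.523, 0.405] pointing down, gripper open.
Joint ranges: [-3.1, 3.1], [-0.76, 2.03], [0.27, 2.55], [-1.08, 4.22], [0.17, 2.65], [-2.57, 2.57]. Speed limits (rad/s): [2.79, 2.79, 3.14, 3.14, 3.14, 3.14].

## Interface

Orientations are given as [roll, pitch, yaw] about the fixed x, y, z axes, in that order (R = Rz(yaw) Ry(pitch) Rx(roll)).
In Python, from bench import robot, eyes, models gives the robot as it stands.
- The arm moves only by the tool step_arm, never from a script. Its argument "commands" is a list that holds one entry, the list of rows, each a list of 7 numbers: the shift along the tool's x, y, z in mm, then the turn, a rotation vector about the tool's x, y, z in rad, then the finger opening in mm, from 0 to 94. In form: [[[tx, ty, tz, wx, wy, wz, gripper], ...]]. A call has 1 to 20 rows; each row shifts and turns the commanded pose from where the row before left it, along the tool's axes as they then stand; what a row does not reach is not made up. A row lasts 1/8 s, in which the tool goes at most 62.5 mm and 10.7 degrees, less where a joint would pass 70% of its speed; a pose out of reach is approached as far as the arm can. A call is refused whole if a number of a shift passes 62.5 or a number of a turn 0.188, either way. A call with a gripper value outside its range is refused whole. The fingers move at their own pace and stop on an object; the grip force is fixed at half the most. Time passes only in rows, so rows that do not move let the fingers close. It gives the time, the measured TCP pose, the force, the opening and the grip force at its end, in the units of the state.
- robot.get_obs(): the state, without advancing time (a new reading comes with each control period).
- eyes.snapshot(name): name is "scene" or "top"; returns a dict with "color" (384x512x3 uint8, red, green, blue), "camera_matrix" (3x3 intrinsics, pixels), "D" ([k1, k2, p1, p2, k3] as OpenCV has them; the pictures are not rectified), "eye" and "rotation" of the camera in the world. Camera axes: x right, y up, looking along -z (the intrinsics and any distortion apply to the point x, -y, -z); pixel columns grow to the right and rows downward; lengths in m; the calibration is good to about 2 mm. A picture is of the moment at which its call begins. There is no depth.
- robot.close_job(): hands the job in; it is judged then, once.
Trained networks look in a picture, given as the dict that the camera call returned (one of the last four; its "shot" number tells which), for a name from the list of things; names that differ only in an ending like _2 or _b are one class to them, and where a whole thing is asked for, a point or a joint stands for the part that bears it (a point fixed in the world has none). Each returns a list of dicts, best first, with "confidence" (0 to 1); they miss things now and then, are a little off and sometimes report something else, mostly with a low value. They report only what shows in the picture. A call takes as long as a camera call.
- models.masks_of(picture, query): "mask" (384x512 bool, what is visible of it) and "xy" ([column, row] in pixels, amid what is visible of it).
- models.tip_of(picture, query): "xy" ([column, row] in pixels: a listed point, or the origin of a listed thing).
The state is a dict: "time": time; "joint_positions": joint angles; "qvel": joint speeds; "joint_torque": joint torques, N m; "tool_pos": TCP position; "ee_rot": TCP orientation; "wrist_force": force on the tool from outside, world axes, zero at the start; "wrist_torque": the same for the moment, N m; "width": finger opening in m; "finger_force": force on a finger pad.
Only numpy, scipy, OpenCV 4.12 (cv2) and the standard library are available. Lean on these libraries where they do the work, as an engineer would, in place of code of your own. Each camera call takes 0.05 s, during which the arm holds its last target. There are 200 camera calls.

## Working session

There is one attempt and no reset: what is moved stays moved. The work goes in short steps, Python scripts to look and compute and a tool call to move; the robot and the scene stay as the last step left them, time stands still between calls to the robot, and variables do not carry over. Pictures are saved under pics/ and viewed, at most 10 in all, crops included, and the job is handed in when it is done.

Besides the shell and the picture viewer there is one more tool, called after "Request:" as a command line: name --argument value ..., lists and objects as JSON in quotes. step_arm: Moves the arm, as the interface text tells. Its arguments: {"type":"object","properties":{"commands":{"type":"array"}},"required":["commands"]}

```bash
mkdir -p pics; cat > h.py <<'E'
import numpy as np, cv2
from bench import robot, eyes, models
def ray(p,xy):
    u=cv2.undistortPoints(np.array([[xy]],float),np.array(p["camera_matrix"]),np.array(p["D"]))[0,0]
    return np.array(p["eye"]),np.array(p["rotation"])@np.array([u[0],-u[1],-1.])
def at_z(p,xy,z):
    e,d=ray(p,xy); return e+d*(z-e[2])/d[2]
def proj(p,X):
    c=(np.atleast_2d(X)-np.array(p["eye"]))@np.array(p["rotation"]); c=c*[1,-1,-1]
    return cv2.projectPoints(c,np.zeros(3),np.zeros(3),np.array(p["camera_matrix"]),np.array(p["D"]))[0][:,0]
def save(p,n,s=1.5): cv2.imwrite("pics/"+n,cv2.resize(p["color"][:,:,::-1],None,fx=s,fy=s))
E
cat > m.py <<'E'
from h import *
P={n:eyes.snapshot(n) for n in("top","scene")}
for n,p in P.items():
    save(p,n+"0.png"); print(n,np.round(p["eye"],3))
    for q in["meter_hub","meter_tip","wash_hub","wash_tip","filter_hub","filter_tip","meter_open_face","wash_shut_face","flow_meter","wash_bottle","filter_can","skid"]:
        r=models.tip_of(p,q)[:2]
        z=0.114 if "_hub" in q or "_tip" in q or "face" in q else (0 if q=="skid" else .008)
        for d in r: print(q,round(d["confidence"],2),np.round(d["xy"],1),np.round(at_z(p,d["xy"],z),4))
print(robot.get_obs())
E
python3 m.py
```

```text
top [ 0.351 -0.004  1.459]Traceback (most recent call last):
  File "m.py", line 8, in <module>
    for d in r: print(q,round(d["confidence"],2),np.round(d["xy"],1),np.round(at_z(p,d["xy"],z),4))
                                                                              ~~~~^^^^^^^^^^^^^
  File "h.py", line 7, in at_z
    e,d=ray(p,xy); return e+d*(z-e[2])/d[2]
                                       ~^^^
IndexError: invalid index to scalar variable.
```

```bash
sed -i '3i from scipy.spatial.transform import Rotation\ndef rot(p): return Rotation.from_euler("xyz",p["rotation"]).as_matrix()' h.py
sed -i 's/np.array(p\["rotation"\])/rot(p)/' h.py
python3 m.py
```

```text
top [ 0.351 -0.004  1.459]
meter_hub 0.91 [290.  194.4] [ 0.5866 -0.0849  0.114 ]
meter_tip 0.71 [222.8 230. ] [0.4908 0.0981 0.114 ]
meter_tip 0.53 [252.1 195.5] [0.5845 0.0186 0.114 ]
wash_hub 0.63 [344.5 191.1] [ 0.5944 -0.2338  0.114 ]
wash_tip 0.71 [335.3 227.6] [ 0.4947 -0.205   0.114 ]
filter_hub 0.59 [236.6 193.8] [0.5896 0.061  0.114 ]
filter_hub 0.16 [289.4 195.8] [ 0.5827 -0.0832  0.114 ]
filter_tip 0.7 [222. 225.] [0.5044 0.1004 0.114 ]
meter_open_face 0.51 [265.5 191.1] [ 0.5964 -0.0181  0.114 ]
wash_shut_face 0.5 [340.3 215.5] [ 0.5274 -0.2198  0.114 ]
flow_meter 0.71 [169.4 161.2] [0.709  0.2663 0.008 ]
flow_meter 0.58 [284.6 133.3] [ 0.7924 -0.0787  0.008 ]
wash_bottle 0.63 [334.7 136.1] [ 0.782  -0.2292  0.008 ]
wash_bottle 0.46 [258.9 169. ] [ 6.828e-01 -3.000e-04  8.000e-03]
filter_can 0.64 [239.  138.1] [0.7787 0.0588 0.008 ]
skid 0.83 [286.3 199.9] [ 0.5902 -0.0806  0.    ]
skid 0.43 [415.6 179.2] [ 0.6491 -0.4645  0.    ]
scene [ 0.999 -0.64   1.091]
meter_hub 0.97 [234.9 214. ] [ 0.5955 -0.0861  0.114 ]
meter_hub 0.52 [243.9 148.4] [0.4966 0.1121 0.114 ]
meter_
[... 692 characters left out ...]
2  0.    ]
{'time': 1.45, 'joint_positions': array([ 1.15192411e+00,  8.72116753e-02,  1.37070349e+00,  4.51608645e-05,
        1.68361798e+00, -1.03127029e-01]), 'qvel': array([ 0.00073062, -0.00015679, -0.0007328 ,  0.00152119,  0.00047587,
        0.00043435]), 'joint_torque': array([ 1.71608090e-04, -3.40038478e+01, -3.02588940e+01,  7.18133035e-02,
        2.38270301e-02, -5.44848604e-06]), 'tool_pos': array([0.17080086, 0.52280726, 0.40469772]), 'ee_rot': array([ 3.14152884e+00, -3.85092217e-05,  2.82585255e+00]), 'wrist_force': array([0.05246431, 0.39234365, 0.23811138]), 'wrist_torque': array([-0.02172941,  0.0012752 , -0.0208225 ]), 'finger_force': 0.0, 'width': 0.09415577595257556}
```

View pics/top0.png

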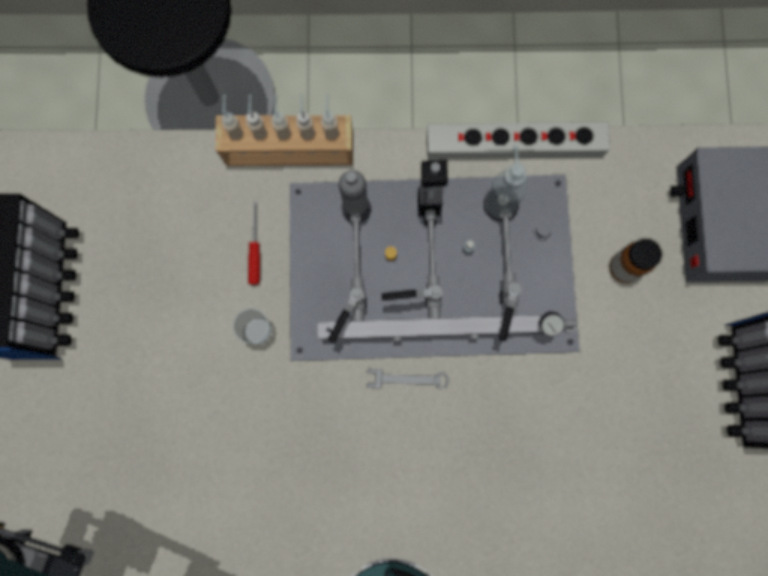

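View pics/scene0.png

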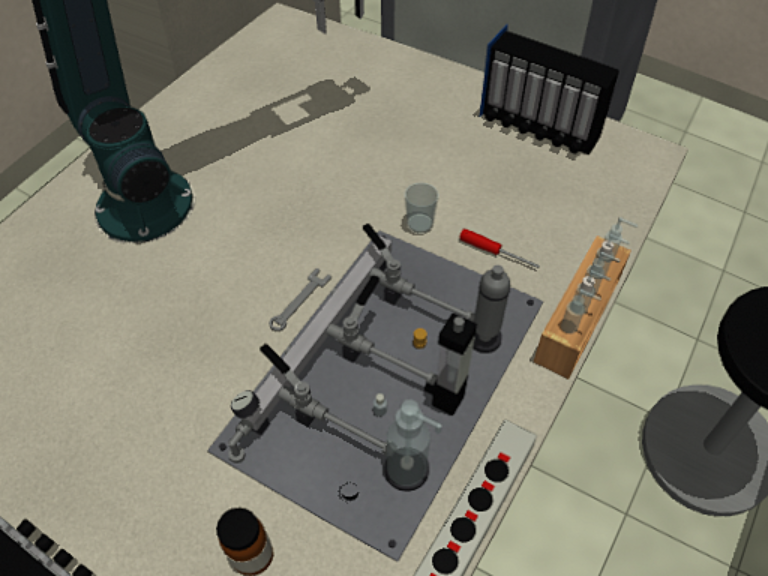

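The top view shows the filter on the left line, with its hub at (357,295) in the enlarged picture. The meter is on the middle line, hub at (433,292), lever across. The wash bottle is on the right line, hub at (513,289), lever nearly in line. A gauge on the header sits at (552,324). I'll fit the skid pose and lever angles jointly from both views.

```bash
cat > fit.py <<'E'
from h import *
from scipy.optimize import least_squares
def fit(show=None):
    P=[eyes.snapshot(n) for n in("top","scene")]
    line=dict(meter=0,wash=-.145,filter=.145)
    def pts(v):
        x,y,a,*q=v; R=np.array([[np.cos(a),-np.sin(a)],[np.sin(a),np.cos(a)]]); o={}
        for (k,l),t in zip(line.items(),q):
            L=np.array([-np.sin(t),np.cos(t)]); N=np.array([np.cos(t),np.sin(t)]); h=np.array([0,l])
            for n,s,z in((k+"_hub",h,.114),(k+"_tip",h+.1*L,.114),(k+"_open_face",h+.0675*L+.008*N,.114),(k+"_shut_face",h+.0675*L-.008*N,.114),
              ({"meter":"flow_meter","wash":"wash_bottle","filter":"filter_can"}[k],h+[.19,0],.008)):
                o[n]=np.r_[R@s+[x,y],z]
        return o
    v0=[.591,-.086,.03,*getattr(fit,'q0',[.1,1.25,1.1])]; D=[]; o=pts(v0)
    for p in P:
        for n in o:
            if n in("filter_open_face","filter_shut_face"): continue
            for d in models.tip_of(p,n):
                if d["confidence"]>.3 and np.linalg.norm(proj(p,o[n])[0]-d["xy"])<14: D.append((p,n,np.array(d["xy"]),d["confidence"])); break
    f=lambda v:np.concatenate([(proj(p,pts(v)[n])[0]-xy)*c for p,n,xy,c in D])
    s=least_squares(f,v0,loss="soft_l1"); v=s.x
    for p,n,xy,c in D: print(n,np.round(proj(p,pts(v)[n])[0]-xy,1),round(c,2))
    print("pose",np.round(v,4),"sd",np.round(np.sqrt(np.diag(np.linalg.inv(s.jac.T@s.jac))),4))
    for n in("meter_hub","wash_hub","meter_tip","wash_tip"): print(n,np.round(pts(v)[n],4))
    if show:
        for p,n in zip(P,("top","scene")):
            if n not in show: continue
            I=cv2.resize(p["color"][:,:,::-1],None,fx=4,fy=4,interpolation=cv2.INTER_CUBIC)
            for k,X in pts(v).items(): cv2.circle(I,tuple(int(w) for w in (proj(p,X)[0]+.5)*4),3,(0,0,255),-1)
            c=proj(p,pts(v)["meter_hub"])[0]*4; x0,y0=int(c[0])-390,max(0,int(c[1])-290)
            cv2.imwrite("pics/"+show[n],I[y0:y0+590,x0:x0+790])
    return v
E
python3 -c "
from fit import fit; fit({'top':'ftop.png','scene':'fsc.png'})"
```

```text
meter_hub [1.2 0.6] 0.95
meter_tip [-0.7  1. ] 0.56
meter_open_face [ 0.4 -0.2] 0.81
meter_shut_face [ 1.6 -0.5] 0.69
flow_meter [-0.7  2.6] 0.92
wash_hub [ 0.3 -2.2] 0.75
wash_tip [-0.6  2.9] 0.82
wash_open_face [ 0.4 -1.8] 0.79
wash_shut_face [-4.   0.8] 0.82
wash_bottle [ 0.3 -0.9] 0.56
filter_hub [0.8 1. ] 0.8
filter_tip [ 0.7 -2.5] 0.55
filter_can [0.5 2.1] 0.59
meter_hub [-0.6 -1. ] 0.58
meter_tip [-0.9  2.8] 0.57
meter_open_face [ 1.  -1.9] 0.75
meter_shut_face [ 0.6 -0.7] 0.68
flow_meter [ 1.7 -0.4] 0.86
wash_tip [-2.3  0.1] 0.61
wash_open_face [ 0.2 -1.8] 0.71
wash_shut_face [-1.1  0.8] 0.7
wash_bottle [1.8 0.7] 0.6
filter_hub [ 0.6 -0.3] 0.92
filter_tip [0.5 0.9] 0.52
filter_can [1.2 2.7] 0.74
pose [ 0.5909 -0.0864  0.0216  0.1326  1.2407  1.1378] sd [0.0013 0.0013 0.0085 0.0326 0.03   0.0478]
meter_hub [ 0.5909 -0.0864  0.114 ]
wash_hub [ 0.5941 -0.2314  0.114 ]
meter_tip [0.5756 0.0124 0.114 ]
wash_tip [ 0.4988 -0.201   0.114 ]
```

View pics/ftop.png

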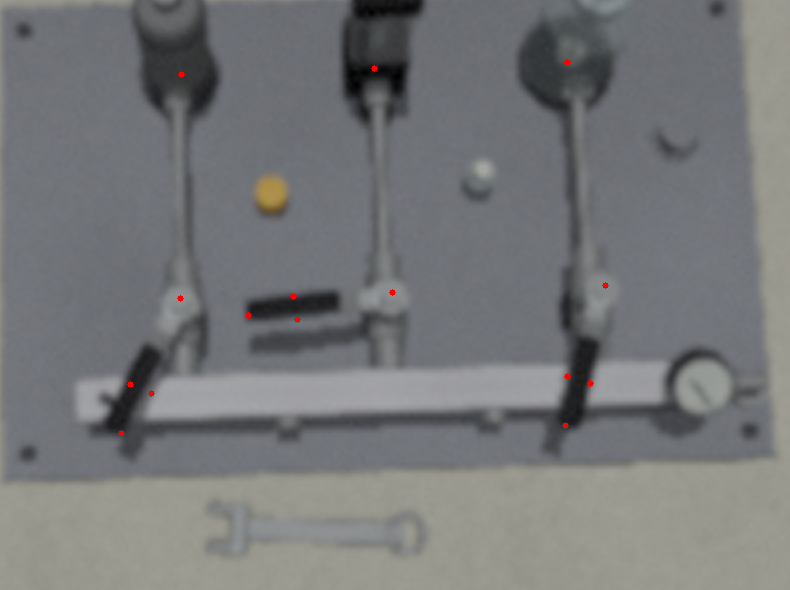

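View pics/fsc.png

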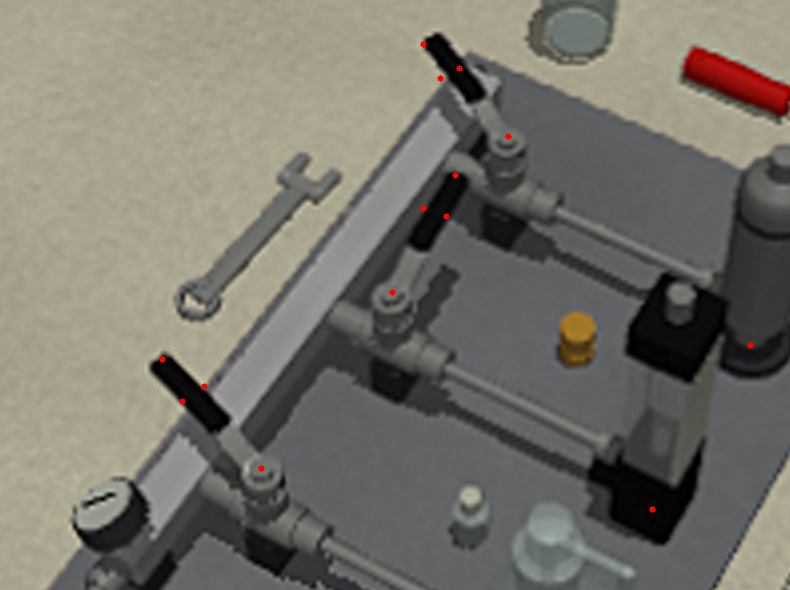

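The fit lands within 2–3 mm of the hubs, levers and bottoms in both pictures. The gauge at (700,385) in the crop is about 80 mm clear of the wash lever. I'll travel to above the meter lever's open side with the fingers closed.

Request:
step_arm --commands '[[[-39.2, -25.1, 0, 0, 0, 0, 0], [-39.2, -25.1, 0, 0, 0, 0, 0], [-39.2, -25.1, 0, 0, 0, 0, 0], [-39.2, -25.1, 0, 0, 0, 0, 0], [-39.2, -25.1, 0, 0, 0, 0, 0], [-39.2, -25.1, 0, 0, 0, 0, 0], [-39.2, -25.1, 0, 0, 0, 0, 0], [-39.2, -25.1, 0, 0, 0, 0, 0], [-39.2, -25.1, 0, 0, 0, 0, 0], [-39.2, -25.1, 0, 0, 0, 0, 0], [-39.2, -25.1, 0, 0, 0, 0, 0], [-39.2, -25.1, 0, 0, 0, 0, 0], [-39.2, -25.1, 0, 0, 0, 0, 0], [-39.2, -25.1, 0, 0, 0, 0, 0], [-39.2, -25.1, 0, 0, 0, 0, 0], [0, 0, 0, 0, 0, 0, 0]]]'

```text
time: 4.85
tool_pos: [0.6141, -0.0203, 0.4033]
ee_rot: [-3.141, -0.001, 2.822]
wrist_force: [-0.5, 0.4, -0.1]
width: 0.0005
finger_force: 0.0
```

Request:
step_arm --commands '[[[0, 0, 0, 0, 0, 0.138, 0], [0, 0, 0, 0, 0, 0.138, 0], [0, 0, 0, 0, 0, 0.138, 0], [0, 0, 0, 0, 0, 0.138, 0], [0, 0, 0, 0, 0, 0.138, 0], [0, 0, 0, 0, 0, 0.138, 0], [0, 0, 0, 0, 0, 0.138, 0], [0, 0, 0, 0, 0, 0.138, 0], [0, 0, 0, 0, 0, 0, 0], [0, 0, 0, 0, 0, 0, 0]]]'

```text
time: 6.1
tool_pos: [0.6125, -0.0171, 0.4049]
ee_rot: [3.141, -0.0, 1.724]
wrist_force: [-0.0, -0.3, -0.3]
width: 0.0003
finger_force: 0.0
```

Request:
step_arm --commands '[[[0, 0, 22, 0, 0, 0, 0], [0, 0, 22, 0, 0, 0, 0], [0, 0, 20, 0, 0, 0, 0], [0, 0, 16, 0, 0, 0, 0], [0, 0, 15, 0, 0, 0, 0], [0, 0, 14, 0, 0, 0, 0], [0, 0, 0, 0, 0, 0, 0], [0, 0, 0, 0, 0, 0, 0]]]'

```text
time: 7.1
tool_pos: [0.613, -0.0177, 0.2963]
ee_rot: [3.141, 0.0, 1.722]
wrist_force: [-0.0, 1.0, -0.5]
width: 0.0004
finger_force: 0.0
```

```bash
python3 -c "
from h import *
p=eyes.snapshot('scene'); I=cv2.resize(p['color'][120:270,140:340,::-1],None,fx=4,fy=4,interpolation=cv2.INTER_CUBIC); cv2.imwrite('pics/c1.png',I); print(robot.get_obs()['tool_pos'])"
```

```text
[ 0.61306896 -0.01772961  0.29658828]
```

View pics/c1.png

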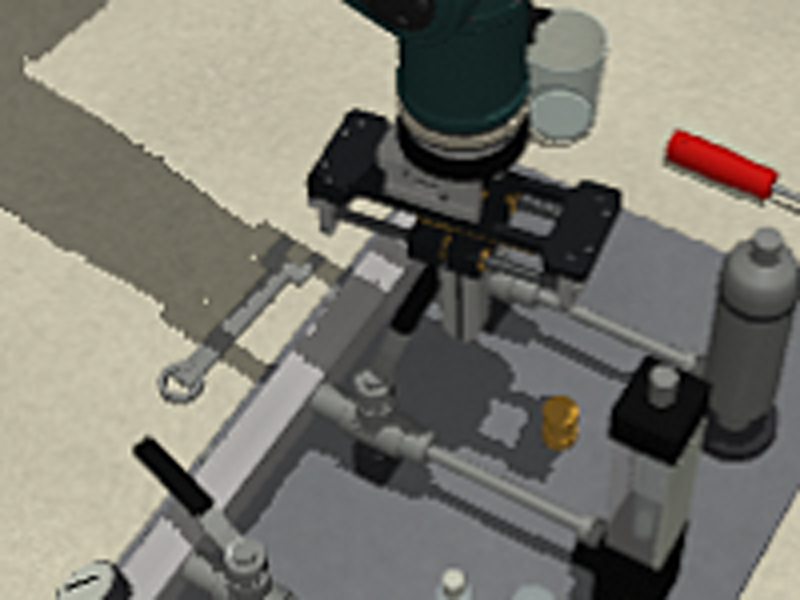

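The closed fingers (at about (465,310)) stand just on the open side of the meter lever's sleeve (415,300), clear of it. I'll now push slowly in -y of the tool.

Request:
step_arm --commands '[[[0, -2, 0, 0, 0, 0, 0], [0, -2, 0, 0, 0, 0, 0], [0, -2, 0, 0, 0, 0, 0], [0, -2, 0, 0, 0, 0, 0], [0, 0, 0, 0, 0, 0, 0]]]'

```text
time: 7.78
tool_pos: [0.6048, -0.0189, 0.2957]
ee_rot: [3.141, -0.0, 1.722]
wrist_force: [-0.1, -1.2, 0.1]
width: 0.001
finger_force: 0.0
```

Request:
step_arm --commands '[[[0, -1.5, 0, 0, 0, 0, 0], [0, -1.5, 0, 0, 0, 0, 0], [0, -1.5, 0, 0, 0, 0, 0], [0, 0, 0, 0, 0, 0, 0]]]'

```text
time: 8.28
tool_pos: [0.6007, -0.0194, 0.2957]
ee_rot: [3.14, -0.0, 1.722]
wrist_force: [3.2, 1.3, -1.7]
width: 0.0007
finger_force: 1.6
```

Request:
step_arm --commands '[[[0, -1.5, 0, 0, 0, 0, 0], [0, -1.5, 0, 0, 0, 0, 0], [0, 0, 0, 0, 0, 0, 0]]]'

```text
time: 8.65
tool_pos: [0.5975, -0.0197, 0.2957]
ee_rot: [3.141, -0.001, 1.722]
wrist_force: [3.5, 2.8, -1.5]
width: 0.0004
finger_force: 2.1
```

Request:
step_arm --commands '[[[1.1, -5.2, 0, 0, 0, -0.08, 0], [1.1, -5.2, 0, 0, 0, -0.08, 0], [1.1, -5.2, 0, 0, 0, -0.08, 0], [1.1, -5.2, 0, 0, 0, -0.08, 0], [0, 0, 0, 0, 0, 0, 0]]]'

```text
time: 9.28
tool_pos: [0.5759, -0.0209, 0.2957]
ee_rot: [-3.141, -0.002, 2.041]
wrist_force: [2.1, 3.6, 0.2]
width: 0.0005
finger_force: 1.5
```

Request:
step_arm --commands '[[[1.1, -5.2, 0, 0, 0, -0.08, 0], [1.1, -5.2, 0, 0, 0, -0.08, 0], [1.1, -5.2, 0, 0, 0, -0.08, 0], [1.1, -5.2, 0, 0, 0, -0.08, 0], [1.1, -5.2, 0, 0, 0, -0.08, 0], [1.1, -5.2, 0, 0, 0, -0.08, 0], [0, 0, 0, 0, 0, 0, 0]]]'

```text
time: 10.15
tool_pos: [0.5475, -0.0351, 0.2957]
ee_rot: [-3.141, -0.003, 2.52]
wrist_force: [0.4, 4.7, 1.0]
width: 0.0001
finger_force: 1.8
```

```bash
python3 -c "
import fit; fit.fit.q0=[1.0,1.25,1.1]; fit.fit()"
```

```text
meter_tip [0.9 1.6] 0.48
meter_open_face [ 0.9 -2. ] 0.46
meter_shut_face [ 1.  -0.3] 0.48
flow_meter [-1.8  0.1] 0.79
wash_tip [-1.7 -3.1] 0.53
wash_open_face [ 2.7 -1.2] 0.59
wash_shut_face [-0.6  0.9] 0.66
wash_bottle [2.6 1. ] 0.61
filter_hub [1.6 1.4] 0.68
filter_tip [-0.8  0. ] 0.7
filter_can [ 0.4 -0.4] 0.84
meter_hub [-1.2  1.5] 0.67
meter_tip [-6.8 -8.9] 0.65
meter_open_face [ 2.5 -0.7] 0.78
meter_shut_face [2.7 0.7] 0.52
flow_meter [1.6 0.7] 0.84
wash_hub [ 1.7 -3.1] 0.95
wash_tip [0.8 0.5] 0.52
wash_open_face [-0.9 -4.1] 0.8
wash_shut_face [-3.4  0.1] 0.79
wash_bottle [ 1.8 -0.1] 0.73
filter_hub [-0.4  0.1] 0.86
filter_tip [-2.5  1.2] 0.4
filter_can [-0.5  4.4] 0.66
pose [ 0.5909 -0.0874  0.0232  0.9795  1.2604  1.1211] sd [0.0012 0.0018 0.0088 0.0513 0.0375 0.05  ]
meter_hub [ 0.5909 -0.0874  0.114 ]
wash_hub [ 0.5942 -0.2324  0.114 ]
meter_tip [ 0.5066 -0.0336  0.114 ]
wash_tip [ 0.4983 -0.204   0.114 ]
```

Request:
step_arm --commands '[[[1.1, -5.2, 0, 0, 0, -0.08, 0], [1.1, -5.2, 0, 0, 0, -0.08, 0], [1.1, -5.2, 0, 0, 0, -0.08, 0], [1.1, -5.2, 0, 0, 0, -0.08, 0], [1.1, -5.2, 0, 0, 0, -0.08, 0], [0.6, -2.6, 0, 0, 0, -0.04, 0], [0, 0, 0, 0, 0, 0, 0]]]'

```text
time: 12.42
tool_pos: [0.5304, -0.0586, 0.2956]
ee_rot: [3.142, -0.001, 2.961]
wrist_force: [-0.6, 2.8, 0.5]
width: 0.0004
finger_force: 1.8
```

Request:
step_arm --commands '[[[0.4, -1.6, 0, 0, 0, -0.025, 0], [0.4, -1.6, 0, 0, 0, -0.025, 0], [0, 0, 0, 0, 0, 0, 0]]]'

```text
time: 12.8
tool_pos: [0.5291, -0.0616, 0.2956]
ee_rot: [3.142, -0.001, 3.012]
wrist_force: [-1.5, 4.1, 1.0]
width: 0.0008
finger_force: 2.1
```

Request:
step_arm --commands '[[[0.2, -1, 0, 0, 0, -0.015, 0], [0, 0, 0, 0, 0, 0, 0]]]'

```text
time: 13.05
tool_pos: [0.5287, -0.0625, 0.2956]
ee_rot: [3.141, -0.001, 3.027]
wrist_force: [-2.3, 4.8, 0.6]
width: 0.0004
finger_force: 2.2
```

Request:
step_arm --commands '[[[0.2, -1, 0, 0, 0, -0.015, 0], [0.2, -1, 0, 0, 0, -0.015, 0], [0, 0, 0, 0, 0, 0, 0]]]'

```text
time: 13.42
tool_pos: [0.5281, -0.0645, 0.2956]
ee_rot: [3.142, -0.001, 3.057]
wrist_force: [-2.6, 3.8, 2.2]
width: 0.0001
finger_force: 2.2
```

Request:
step_arm --commands '[[[0.2, -1, 0, 0, 0, -0.015, 0], [0, 0, 0, 0, 0, 0, 0]]]'

```text
time: 13.68
tool_pos: [0.5278, -0.0655, 0.2956]
ee_rot: [3.142, -0.001, 3.072]
wrist_force: [-2.5, 5.4, 1.0]
width: 0.0007
finger_force: 2.2
```

Request:
step_arm --commands '[[[0.2, -1, 0, 0, 0, -0.015, 0], [0, 0, 0, 0, 0, 0, 0]]]'

```text
time: 13.92
tool_pos: [0.5275, -0.0665, 0.2956]
ee_rot: [3.142, -0.001, 3.087]
wrist_force: [-3.6, 4.3, 0.7]
width: 0.0006
finger_force: 2.2
```

Request:
step_arm --commands '[[[0.1, -0.7, 0, 0, 0, -0.01, 0], [0, 0, 0, 0, 0, 0, 0]]]'

```text
time: 14.18
tool_pos: [0.5273, -0.0669, 0.2956]
ee_rot: [3.141, -0.001, 3.097]
wrist_force: [-3.6, 6.1, 1.0]
width: 0.0003
finger_force: 2.8
```

Request:
step_arm --commands '[[[0.1, -0.7, 0, 0, 0, -0.01, 0], [0, 0, 0, 0, 0, 0, 0]]]'

```text
time: 14.42
tool_pos: [0.5272, -0.0672, 0.2956]
ee_rot: [3.139, -0.001, 3.107]
wrist_force: [-2.2, 7.1, 1.3]
width: 0.0004
finger_force: 3.4
```

Request:
step_arm --commands '[[[0.1, -0.7, 0, 0, 0, -0.01, 0], [0, 0, 0, 0, 0, 0, 0]]]'

```text
time: 14.68
tool_pos: [0.5271, -0.0675, 0.2956]
ee_rot: [3.138, -0.001, 3.118]
wrist_force: [-2.4, 7.6, 2.2]
width: 0.0005
finger_force: 4.1
```

The force is rising while the motion stalls, at the angle expected for the stop, so the meter valve should be open. I'll back off, lift and check.

Request:
step_arm --commands '[[[0, 5, 0, 0, 0, 0, 0], [0, 10, 0, 0, 0, 0, 0], [0, 0, -20, 0, 0, 0, 0], [0, 0, -30, 0, 0, 0, 0], [0, 0, -20, 0, 0, 0, 0], [0, 0, 0, 0, 0, 0, 0], [0, -20, 0, 0, 0, 0.07, 0], [0, -40, 0, 0, 0, 0.07, 0], [0, -40, 0, 0, 0, 0.07, 0], [0, -40, 0, 0, 0, 0.065, 0], [0, -30, 0, 0, 0, 0, 0], [0, 0, 0, 0, 0, 0, 0]]]'

```text
time: 16.18
tool_pos: [0.4977, -0.2231, 0.3638]
ee_rot: [-3.141, -0.003, 2.836]
wrist_force: [0.4, 0.9, -1.0]
width: 0.0003
finger_force: 0.0
```

```bash
python3 -c "
import fit; fit.fit.q0=[1.55,1.25,1.1]; fit.fit({'top':'t2.png','scene':'s2.png'})"
```

```text
meter_hub [ 2.4 -1.1] 0.74
meter_tip [-1.5 -0.7] 0.75
meter_open_face [-0.   0.9] 0.53
meter_shut_face [5.  0.1] 0.78
flow_meter [-2.5  1.1] 0.76
wash_hub [-2.5 -2. ] 0.69
wash_bottle [-1.5  0.5] 0.82
filter_hub [ 2.9 -1.6] 0.82
filter_tip [ 0.7 -2. ] 0.57
filter_can [ 1.3 -0.4] 0.94
meter_hub [-1.6 -0.6] 0.59
meter_tip [-0.7  1.9] 0.71
meter_open_face [ 1.6 -1.2] 0.56
meter_shut_face [-0.8 -2.5] 0.84
flow_meter [3.2 3.1] 0.61
wash_hub [ 1.8 -2.1] 0.68
wash_tip [-0.3  0.4] 0.81
wash_open_face [ 1.8 -1.9] 0.85
wash_shut_face [-2.9  0.1] 0.69
wash_bottle [-0.6 -1.5] 0.94
filter_hub [-1.3  0.9] 0.88
filter_tip [0.8 2.5] 0.47
filter_can [-0.8 -1.2] 0.64
pose [ 0.59   -0.0869  0.022   1.5463  1.187   1.074 ] sd [0.0011 0.0021 0.0088 0.0465 0.0375 0.0536]
meter_hub [ 0.59   -0.0869  0.114 ]
wash_hub [ 0.5931 -0.2319  0.114 ]
meter_tip [ 0.49   -0.0867  0.114 ]
wash_tip [ 0.4996 -0.1965  0.114 ]
```

View pics/s2.png

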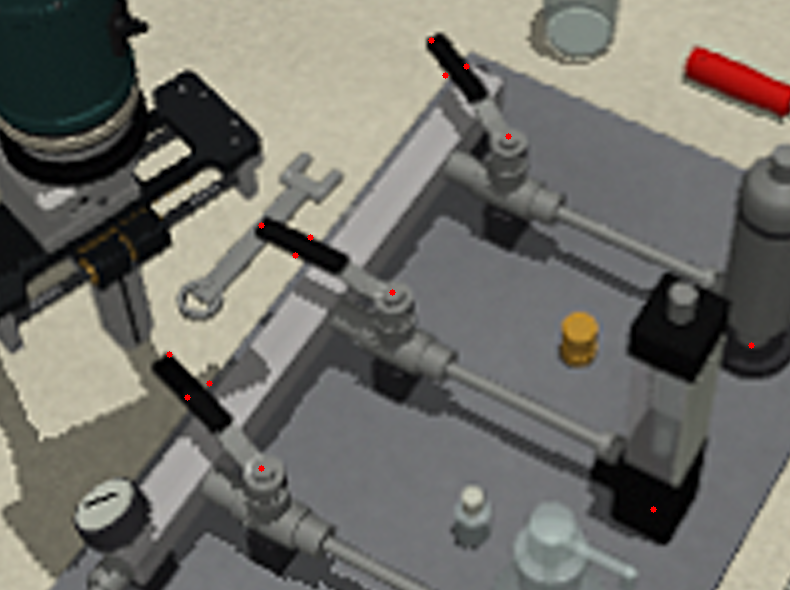

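The meter lever, from (262,225) to (390,292), is now in line with its tube, and the other levers have not moved. Next I position beside the wash lever's shut face.

Request:
step_arm --commands '[[[-16, -7, 0, 0, 0, 0, 0], [-14.5, -6, 0, 0, 0, 0, 0], [0, 0, 0, 0, 0, 0, 0], [0, 0, 20, 0, 0, 0, 0], [0, 0, 18, 0, 0, 0, 0], [0, 0, 16, 0, 0, 0, 0], [0, 0, 14, 0, 0, 0, 0], [0, 0, 0, 0, 0, 0, 0]]]'

```text
time: 18.58
tool_pos: [0.5236, -0.2416, 0.2959]
ee_rot: [3.141, -0.003, 2.842]
wrist_force: [0.4, -0.2, 0.7]
width: 0.0006
finger_force: 0.0
```

Request:
step_arm --commands '[[[0, 2, 0, 0, 0, 0, 0], [0, 2, 0, 0, 0, 0, 0], [0, 2, 0, 0, 0, 0, 0], [0, 0, 0, 0, 0, 0, 0]]]'

```text
time: 19.08
tool_pos: [0.5259, -0.2359, 0.298]
ee_rot: [-3.142, 0.001, 2.842]
wrist_force: [0.1, -0.5, -1.0]
width: 0.0005
finger_force: 0.0
```

Request:
step_arm --commands '[[[0, 1.5, 0, 0, 0, 0, 0], [0, 1.5, 0, 0, 0, 0, 0], [0, 0, 0, 0, 0, 0, 0]]]'

```text
time: 19.45
tool_pos: [0.5266, -0.2334, 0.2977]
ee_rot: [-3.141, 0.0, 2.842]
wrist_force: [-0.9, -0.9, -0.5]
width: 0.0006
finger_force: 0.7
```

Request:
step_arm --commands '[[[0, 1.5, 0, 0, 0, 0, 0], [0, 1.5, 0, 0, 0, 0, 0], [0, 0, 0, 0, 0, 0, 0]]]'

```text
time: 19.82
tool_pos: [0.5273, -0.2307, 0.2977]
ee_rot: [-3.141, -0.001, 2.841]
wrist_force: [-3.9, -4.2, 0.7]
width: 0.0005
finger_force: 2.1
```

Request:
step_arm --commands '[[[1.3, 5.1, 0, 0, 0, 0.08, 0], [1.3, 5.1, 0, 0, 0, 0.08, 0], [1.3, 5.1, 0, 0, 0, 0.08, 0], [1.3, 5.1, 0, 0, 0, 0.08, 0], [1.3, 5.1, 0, 0, 0, 0.08, 0], [1.3, 5.1, 0, 0, 0, 0.08, 0], [0, 0, 0, 0, 0, 0, 0]]]'

```text
time: 20.7
tool_pos: [0.5353, -0.1998, 0.2976]
ee_rot: [3.141, -0.0, 2.363]
wrist_force: [-2.2, -1.9, 1.8]
width: 0.0005
finger_force: 1.5
```

Request:
step_arm --commands '[[[1.3, 5.1, 0, 0, 0, 0.08, 0], [1.3, 5.1, 0, 0, 0, 0.08, 0], [1.3, 5.1, 0, 0, 0, 0.08, 0], [1.3, 5.1, 0, 0, 0, 0.08, 0], [1.3, 5.1, 0, 0, 0, 0.08, 0], [1.3, 5.1, 0, 0, 0, 0.08, 0], [0, 0, 0, 0, 0, 0, 0]]]'

```text
time: 21.58
tool_pos: [0.5561, -0.1767, 0.2976]
ee_rot: [-3.141, -0.001, 1.884]
wrist_force: [-2.0, -2.7, 1.2]
width: 0.0008
finger_force: 1.4
```

Request:
step_arm --commands '[[[1.3, 5.1, 0, 0, 0, 0.08, 0], [0.8, 3.2, 0, 0, 0, 0.05, 0], [0.5, 1.9, 0, 0, 0, 0.03, 0], [0, 0, 0, 0, 0, 0, 0]]]'

```text
time: 22.08
tool_pos: [0.5652, -0.1716, 0.2976]
ee_rot: [-3.141, -0.0, 1.723]
wrist_force: [-3.3, -3.5, 0.9]
width: 0.0004
finger_force: 1.8
```

Request:
step_arm --commands '[[[0.2, 1, 0, 0, 0, 0.015, 0], [0.2, 1, 0, 0, 0, 0.015, 0], [0, 0, 0, 0, 0, 0, 0]]]'

```text
time: 22.45
tool_pos: [0.5673, -0.1708, 0.2976]
ee_rot: [-3.141, -0.0, 1.692]
wrist_force: [-4.7, -1.9, 1.7]
width: 0.0006
finger_force: 1.9
```

Request:
step_arm --commands '[[[0.2, 1, 0, 0, 0, 0.015, 0], [0, 0, 0, 0, 0, 0, 0]]]'

```text
time: 22.7
tool_pos: [0.5683, -0.1704, 0.2975]
ee_rot: [-3.141, -0.001, 1.677]
wrist_force: [-3.6, -1.9, 0.7]
width: 0.0004
finger_force: 1.8
```

Request:
step_arm --commands '[[[0.2, 1, 0, 0, 0, 0.015, 0], [0, 0, 0, 0, 0, 0, 0]]]'

```text
time: 22.95
tool_pos: [0.5693, -0.1701, 0.2976]
ee_rot: [-3.142, -0.001, 1.662]
wrist_force: [-2.9, -1.3, 1.2]
width: 0.0005
finger_force: 1.9
```

Request:
step_arm --commands '[[[0.2, 1, 0, 0, 0, 0.015, 0], [0, 0, 0, 0, 0, 0, 0]]]'

```text
time: 23.2
tool_pos: [0.5701, -0.1698, 0.2976]
ee_rot: [-3.141, -0.001, 1.647]
wrist_force: [-5.0, -0.5, 1.6]
width: 0.0005
finger_force: 2.3
```

Request:
step_arm --commands '[[[0.2, 0.7, 0, 0, 0, 0.01, 0], [0, 0, 0, 0, 0, 0, 0]]]'

```text
time: 23.45
tool_pos: [0.5705, -0.1697, 0.2975]
ee_rot: [-3.14, -0.001, 1.637]
wrist_force: [-6.6, -0.6, 1.7]
width: 0.0005
finger_force: 3.1
```

Request:
step_arm --commands '[[[0.2, 0.7, 0, 0, 0, 0.01, 0], [0, 0, 0, 0, 0, 0, 0]]]'

```text
time: 23.7
tool_pos: [0.5708, -0.1695, 0.2976]
ee_rot: [-3.138, -0.001, 1.626]
wrist_force: [-6.7, -0.5, 2.0]
width: 0.0009
finger_force: 3.9
```

Request:
step_arm --commands '[[[0.2, 0.7, 0, 0, 0, 0.01, 0], [0, 0, 0, 0, 0, 0, 0]]]'

```text
time: 23.95
tool_pos: [0.5712, -0.1694, 0.2976]
ee_rot: [-3.137, -0.0, 1.616]
wrist_force: [-9.3, -1.3, 3.1]
width: 0.0005
finger_force: 4.6
```

The stop is reached with the same signature as before. I'll back off along -y of the tool and lift well clear.

Request:
step_arm --commands '[[[0, -5, 0, 0, 0, 0, 0], [0, -10, 0, 0, 0, 0, 0], [0, 0, 0, 0, 0, 0, 0], [0, 0, -20, 0, 0, 0, 0], [0, 0, -30, 0, 0, 0, 0], [0, 0, -30, 0, 0, 0, 0], [0, -30, -20, 0, 0, 0, 0], [0, -40, 0, 0, 0, 0, 0], [0, -40, 0, 0, 0, 0, 0], [0, -40, 0, 0, 0, 0, 0], [0, 0, 0, 0, 0, 0, 0], [0, 0, 0, 0, 0, 0, 0]]]'

```text
time: 25.45
tool_pos: [0.4078, -0.1769, 0.3981]
ee_rot: [3.14, 0.0, 1.617]
wrist_force: [-0.4, -0.4, 0.7]
width: 0.0003
finger_force: 0.0
```

```bash
python3 -c "
import fit; fit.fit.q0=[1.55,0.02,1.1]; fit.fit({'top':'t3.png','scene':'s3.png'})" | tail -5
```

```text
pose [ 5.9100e-01 -8.4000e-02 -1.6000e-03  1.6110e+00  2.8700e-02  1.1979e+00] sd [0.0012 0.0014 0.0083 0.0409 0.0338 0.0592]
meter_hub [ 0.591 -0.084  0.114]
wash_hub [ 0.5907 -0.229   0.114 ]
meter_tip [ 0.491  -0.0879  0.114 ]
wash_tip [ 0.588  -0.1291  0.114 ]
```

View pics/s3.png

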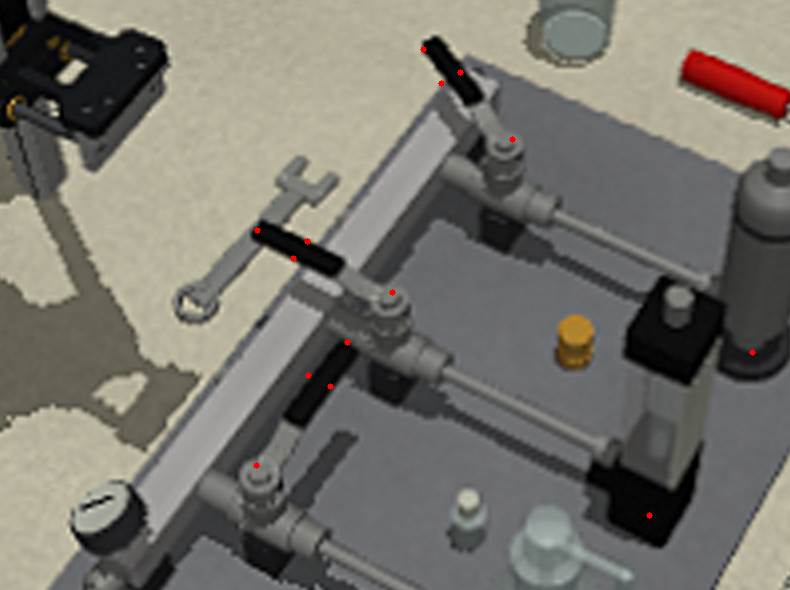

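View pics/t3.png

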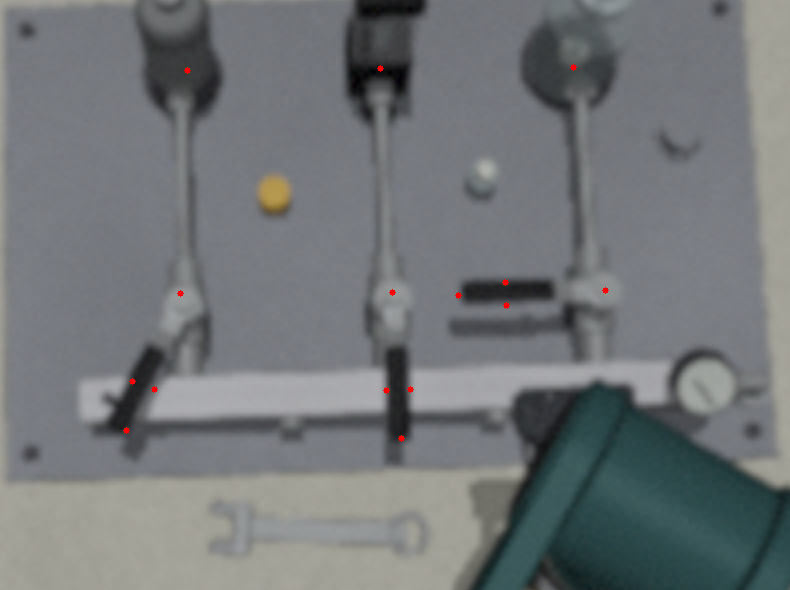

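Both levers are as asked. The meter lever, (397,350)–(398,437) in the top crop, is in line with its tube, and the wash lever, (462,293)–(553,290), is parallel to the header. The filter lever and loose items have not moved, and the robot is clear.

```bash
python3 -c "
from bench import robot; print(robot.close_job())"
```

```text
the job is handed in; nothing more can be done
None
```

The gas is changed over and the job is handed in at about 25 s: the flow meter's valve was pushed fully open first, then the wash bottle's fully shut, each until its stop was just felt at under 10 N, with the filter's lever and the loose things in view unmoved in the last pictures.

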